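# Stand the fallen post bracket up and push it home in the welding square

### The arm

A 7-joint arm with a two-finger parallel gripper is mounted at the origin on the work surface. World frame = base frame: x ahead of the robot, y to its left, z up, the work surface at z = 0. Lengths are in m, angles in degrees, forces in N, time in s.
With the tool pointing down it reaches from about 0.425 to 0.875 m from the base axis. Payload 4.7 kg.
Tool frame: the origin (TCP) lies on the mounting face of the last link; the fingertips stand 182 mm ahead of it and the grasp point (between the pads) lies 164 mm ahead of it; z points along the fingers, y is the line along which they close (so a half turn about z gives the same grasp; the last joint's range is limited). The gripper opens to 87 mm and grips with 3 to 60 N. Pads are 19 mm wide; open, the fingers measure 117 mm over their backs; the gripper's body (75 mm by 190 mm) begins 51 mm behind the grasp point.
Start: joints at [-74.88, 18.392, -4.016, 83.108, 1.295, 78.541, -3.26], TCP at [0.161, 0.63, 0.405] pointing down, gripper open.
Joint ranges: [-163.93, 163.93], [-17.29, 119.83], [-79.2, 71.16], [3.27, 140.29], [-89.18, 269.18], [5.43, 117.66], [-154.24, 154.24]. Speed limits (degrees/s): [147.25, 147.25, 180, 180, 180, 180, 180].

### API

Orientations are given as [roll, pitch, yaw] about the fixed x, y, z axes, in that order (R = Rz(yaw) Ry(pitch) Rx(roll)).
In Python, from cell import env gives the robot as it stands.
- The arm moves only by the tool servo_tool, never from a script. Its argument "plan" is a list of rows, each an object with "xyz": the shift along the tool's x, y, z in cm, a list of three; "twist": the turn, a rotation vector about the tool's x, y, z in degrees, a list of three; "jaw": the closure, from 0 (fully open) to 1 (shut). In form: [{"xyz": [x, y, z], "twist": [wx, wy, wz], "jaw": jaw}, ...]. A call has 1 to 10 rows; each row is the pose to reach, as a shift and turn from the pose commanded when the call began, along the tool's axes at that moment; what a row does not reach only later rows make up. A row lasts 1/12 s, in which the tool goes at most 41.7 mm and 7.16 degrees, less where a joint would pass 70% of its speed; a pose out of reach is approached as far as the arm can. A call with a gripper value outside its range is refused whole. The fingers move at their own pace and stop on an object; "newtons" is the grip in N (left out, the last holds). Time passes only in rows, so rows that repeat a pose let the fingers close. It gives the time, the measured TCP pose, the force, the opening and the grip force at its end, in the units of the state.
- env.get_obs(): the state, without advancing time (a new reading comes with each control period).
- env.read_camera(name): name is "side" or "top" or "wrist"; returns a dict with "img" (384x512x3 uint8, red, green, blue), "camera_matrix" (3x3 intrinsics, pixels), "R" (3x3) and "t" (3): a world point X has camera coordinates R X + t. Camera axes: x right, y down, z forward; pixel columns grow to the right and rows downward; lengths in m; the calibration is good to about 2 mm. The wrist camera is an equidistant fisheye: a pixel r from the principal point sees the ray r / f radians off the axis. A picture is of the moment at which its call begins. There is no depth.
- env.sign_off(): hands the job in; it is judged then, once.
The state is a dict: "time_s": time; "qpos": joint angles; "joint_velocities": joint speeds; "effort": joint torques, N m; "tool_pos": TCP position; "tool_rot": TCP orientation; "force": force on the tool from outside, world axes, zero at the start; "wrist_torque": the same for the moment, N m; "grip_width": finger opening in m; "grasp_force": force on a finger pad.
Only numpy, scipy, OpenCV 4.12 (cv2) and the standard library are available. Lean on these libraries where they do the work, as an engineer would, in place of code of your own. Each camera call takes 0.05 s, during which the arm holds its last target. There are 200 camera calls.

### The job

A post bracket has fallen on its side on the welding table: push on the upper edge of its foot plate so that it tips back up and stands on the plate. Then push it along the table until its plate sits flush in the corner, against both arms of the magnetic welding square, ready for welding, and leave it standing there. Its tacks are still weak, so do it all by pushing and never pick the bracket up; leave everything else on the table where it is.

Things in the scene. Friction and masses are not known exactly. Their poses are not given: they have to be found in the camera images.
- bracket: The fallen post bracket, 0.7 to 1 kg: steel foot plate 100 x 100 x 8 mm with a square tube post, 40 x 40 mm, 90 mm long, on the middle of its inner face. Origin: centre of the plate's outer face (the underside when it stands). z axis: along the post, away from the plate; x and y: along the plate's sides. It starts on its side, post towards the robot and sloping down 18 degrees, its end on the table.
- top_edge (a point): Middle of the fallen foot plate's upper edge, on its inner (post) side; at the start 95 mm above the table, 28 mm above the post. Pushed away from the post (about 5 N) the bracket rolls over the plate's lower edge and, 20 degrees past upright, drops flat on the plate's outer face. The bracket's +x side.
- square: Magnetic welding square, an L fixed to the table: two arms 25 mm high, 30 mm wide, a small knob on each (to 40 mm high). Origin: on the table at the inner corner; z up. One inner face runs 150 mm from there along its -y axis and looks to -x, the other 150 mm along its -x axis and looks to -y. With the plate flush on both, the plate's centre is at x = -50, y = -50 mm in this frame.
- corner0 (a point): The corner of the fallen bracket's foot plate at its +x, +y side, on the plate's outer face (50 mm from the origin along each axis).
- corner1 (a point): The corner of the fallen bracket's foot plate at its +x, -y side, on the plate's outer face (50 mm from the origin along each axis).
- corner2 (a point): The corner of the fallen bracket's foot plate at its -x, -y side, on the plate's outer face (50 mm from the origin along each axis).
- corner3 (a point): The corner of the fallen bracket's foot plate at its -x, +y side, on the plate's outer face (50 mm from the origin along each axis).
- tall_bracket: Bystander, to be left alone: another post bracket, which stands upright: post 30 x 30 mm and 170 mm long on a 90 x 90 x 6 mm foot plate. Origin: centre of the plate's underside.
- offcut: Bystander, to be left alone: open piece of 40 mm square steel tube standing on end, 70 mm high. Origin: centre of its underside.
- tape: Bystander, to be left alone: black tape measure, 68 x 36 mm, 62 mm high, with a steel hook. Origin: centre of its underside.
- magnet: Bystander, to be left alone: flat grey welding magnet, 100 x 50 x 16 mm. Origin: centre of its underside.
- spray: Bystander, to be left alone: spray can, 58 mm across and 190 mm high. Origin: centre of its underside.
- hammer: Bystander, to be left alone: hammer, 260 mm long, lying on the table. Origin: on its underside, at the middle of its length.
Not all that is in view belongs to the job. Leave any green, orange or pink look-alike of the bracket alone.

How it is judged (in metres and radians):
On the way, in this order (a step that is already met when the one before it is completed fails the run):
1. the bracket stands on its foot plate, still clear of its place in the square (angle between bracket's own z axis and vertical below 0.06 rad and height (world z) of bracket below 0.006 m and horizontal distance between bracket and square above 0.085 m), for 0.2 s.
2. the standing bracket is pushed home: its plate is flush against both arms of the square (angle between bracket's own z axis and vertical below 0.06 rad and height (world z) of bracket below 0.006 m and x of bracket in the frame of square between -0.0533 and -0.045 m and y of bracket in the frame of square between -0.0533 and -0.045 m and (angle between the x axis of bracket and the x axis of square, either way round below 0.045 rad or angle between the x axis of bracket and the y axis of square, either way round below 0.045 rad)), for 0.2 s.
At the end, for the whole second after the job is handed in: The bracket stands upright and at rest on its foot plate (within 0.06 rad, flat on the table), with the plate in the square's corner: its centre within about 3 mm of the flush position towards each arm and its sides parallel to the arms within 0.045 rad (all of step 2 and linear speed of bracket below 0.01 m/s and angular speed of bracket below 0.05 rad/s); the robot touches nothing.
It fails at once if the bracket is lifted: all four corners of the plate's outer face more than 20 mm above the table (height (world z) of each of corner0, corner1, corner2, corner3 above 0.02 m).
It fails at once if another thing on the table is moved more than 20 mm or knocked over (distance of any of tall_bracket, offcut, tape, magnet, spray, hammer from where it was at the start of the episode above 0.02 m or angle between any of tall_bracket, spray's own z axis and vertical above 0.3 rad).
It also fails if it takes over 72 s, if anything falls off the work surface, if the arm or the gripper's body presses on something with over 40 N, if the wrist force passes 120 N, or if a joint passes its speed limit or range.

## Working session

There is one attempt and no reset: what is moved stays moved. The work goes in short steps, Python scripts to look and compute and a tool call to move; the robot and the scene stay as the last step left them, time stands still between calls to the robot, and variables do not carry over. Pictures are saved under pics/ and viewed, at most 10 in all, crops included, and the job is handed in when it is done.

Besides the shell and the picture viewer there is one more tool, called after "Emit:" by a JSON object that holds its "fn" and its "kwargs", one argument or row to a line. servo_tool: Moves the arm, as the interface text tells. Its arguments: {"type":"object","properties":{"plan":{"type":"array","items":{"type":"object","properties":{"xyz":{"type":"array","items":{"type":"number"}},"twist":{"type":"array","items":{"type":"number"}},"jaw":{"type":"number"}}}},"newtons":{"type":"number"}},"required":["plan"]}

```bash
mkdir -p pics
cat > h.py <<'E'
import numpy as np,cv2
from cell import env
def ray(c,u,v):
    K=np.array(c["camera_matrix"]);R=np.array(c["R"]);t=np.array(c["t"])
    d=R.T@np.linalg.solve(K,[u,v,1.]);return -R.T@t,d
def onz(c,u,v,z):
    o,d=ray(c,u,v);return o+d*(z-o[2])/d[2]
def proj(c,X):
    p=np.array(c["R"])@np.array(X)+np.array(c["t"]);p=np.array(c["camera_matrix"])@p;return p[:2]/p[2]
def tri(c1,p1,c2,p2):
    o,d=ray(c1,*p1);q,e=ray(c2,*p2)
    s=np.linalg.lstsq(np.c_[d,-e],q-o,rcond=None)[0]
    a,b=o+s[0]*d,q+s[1]*e;return (a+b)/2,np.linalg.norm(a-b)
def save(c,n,box=None,k=1):
    im=c["img"][:,:,::-1]
    if box: im=im[box[1]:box[3],box[0]:box[2]]
    cv2.imwrite(f"pics/{n}.png",cv2.resize(im,None,fx=k,fy=k,interpolation=cv2.INTER_CUBIC))
E
python3 - <<'E'
from h import *
import pickle
np.set_printoptions(precision=3,suppress=True)
o=env.get_obs();print(o)
C={n:env.read_camera(n) for n in("side","top")}
pickle.dump(C,open("c0.pkl","wb"))
for n,c in C.items(): save(c,n+"0",None,1.5);print(n,c["camera_matrix"],-np.array(c["R"]).T@c["t"],c["R"])
E
```

```text
{'time_s': 0.0, 'qpos': array([-74.881,  18.439,  -4.014,  83.174,   1.294,  78.542,  -3.26 ]), 'joint_velocities': array([-0.043, -0.05 , -0.003, -0.113,  0.055, -0.068, -0.053]), 'effort': array([  0.   , -49.129,  -0.404, -31.253,  -0.064,   0.044,   0.   ]), 'tool_pos': array([0.161, 0.63 , 0.404]), 'tool_rot': array([-179.89 ,    0.005,  165.69 ]), 'force': array([0.521, 0.085, 0.226]), 'wrist_torque': array([ 0.011, -0.049, -0.001]), 'grasp_force': 0.0, 'grip_width': 0.08713575082707921}
side [[450.184   0.    254.548]
 [  0.    450.184 193.176]
 [  0.      0.      1.   ]] [-0.024 -1.105  0.889] [[ 0.896 -0.443 -0.014]
 [-0.256 -0.493 -0.831]
 [ 0.361  0.749 -0.556]]
top [[360.025   0.    254.362]
 [  0.    360.025 195.204]
 [  0.      0.      1.   ]] [ 0.255 -0.015  1.337] [[-0.029 -1.     0.006]
 [-0.983  0.027 -0.18 ]
 [ 0.179 -0.011 -0.984]]
```

View pics/side0.png

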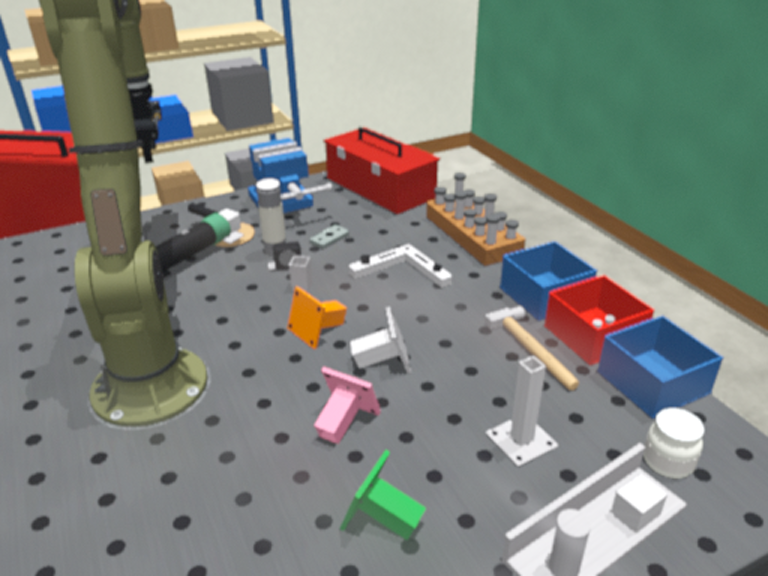

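View pics/top0.png

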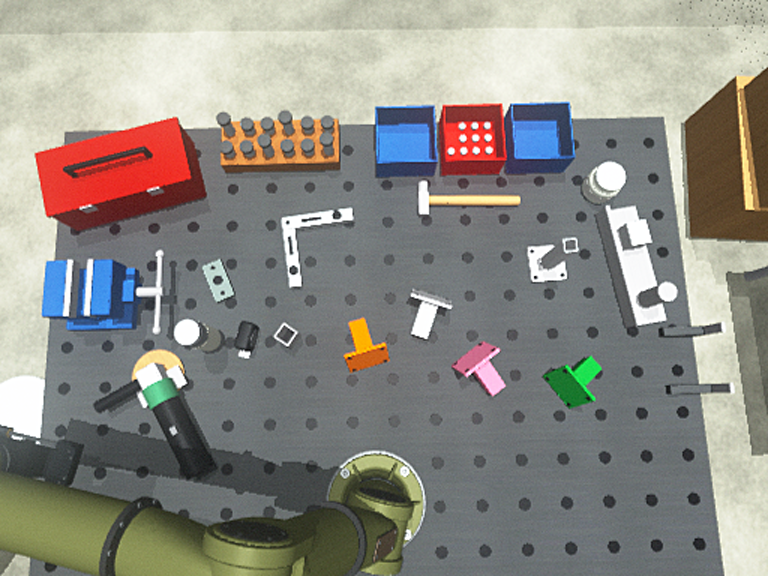

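The top view (scaled by 1.5) shows the white fallen bracket with its plate at about (432,300) and its post towards the robot. The square is an L with its corner near (290,222) and arms to (352,213) and (295,285). The side view shows the bracket at (385,345) and the square at (405,255). I'll zoom in to measure.

Run:
```python
from h import *
import pickle
C=pickle.load(open("c0.pkl","rb"))
def crop(n,b,k):
    im=C[n]["img"][b[1]:b[3],b[0]:b[2],::-1];return cv2.resize(im,None,fx=k,fy=k,interpolation=cv2.INTER_CUBIC)
a=crop("top",(180,130,310,230),6)
b1=crop("side",(220,155,310,255),6)
cv2.imwrite("pics/a.png",a);cv2.imwrite("pics/b.png",b1)
```

```text
(no output)
```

View pics/a.png

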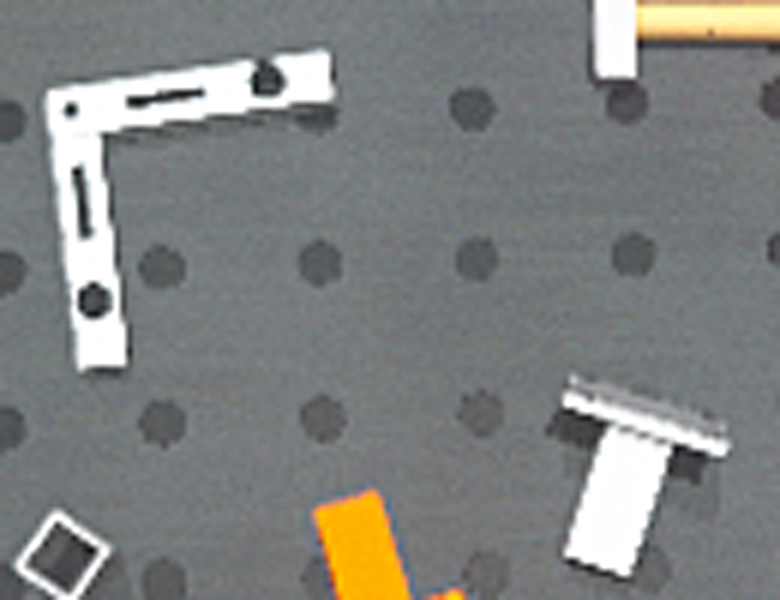

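View pics/b.png

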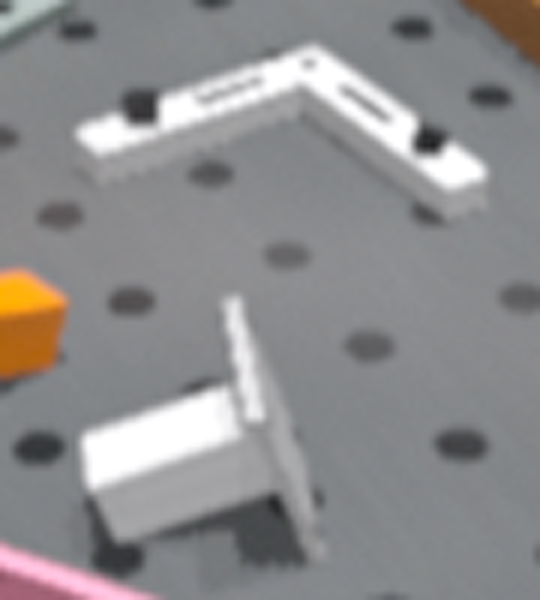

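The crops give the square's inner corner at about (103,133) in the top crop. The fallen plate's upper edge is the white strip (563,400)–(728,450), and the post end is near (600,565). Next I'll measure these with colour masks.

```bash
cat > m.py <<'E'
from h import *
import pickle
np.set_printoptions(precision=4,suppress=True)
C=pickle.load(open("c0.pkl","rb"));T,S=C["top"],C["side"]
def up(c,b,k,th):
    im=cv2.resize(c["img"][b[1]:b[3],b[0]:b[2]],None,fx=k,fy=k,interpolation=cv2.INTER_CUBIC)
    m=(im.min(2)>th).astype(np.uint8)
    cs=cv2.findContours(m,cv2.RETR_EXTERNAL,cv2.CHAIN_APPROX_NONE)[0]
    return max(cs,key=cv2.contourArea)[:,0,:]
f=lambda p,b,k:((np.array(p)+.5)/k-.5+b[:2])
if __name__=="__main__":
    b=(180,130,245,200);c=up(T,b,8,195)
    P=np.array([onz(T,*f(p,b,8),.025)[:2] for p in c[::3]])
    ap=cv2.approxPolyDP(c.reshape(-1,1,2),12,True)[:,0]
    print("square poly");print(np.array([onz(T,*f(p,b,8),.025)for p in ap]))
    ic=onz(T,*f((103/6*8,133/6*8),b,8),.025)[:2];print("ic",ic)
    # fit inner faces
    L=[]
    for e in ((335,100),(127,365)):
        E=onz(T,*f((e[0]/6*8,e[1]/6*8),b,8),.025)[:2];d=(E-ic);l=np.linalg.norm(d);d/=l
        n=np.array([-d[1],d[0]]);r=P-ic;s=r@d;q=r@n
        k=(s>.02)&(s<l-.02)&(abs(q)<.008);Q=P[k].astype(np.float32)
        vx,vy,x,y=cv2.fitLine(Q,cv2.DIST_HUBER,0,.01,.01).ravel();L.append((vx,vy,x,y))
        print("len",l,"n",k.sum(),"ang",np.degrees(np.arctan2(vy,vx))%180)
    A=np.array([[L[0][0],-L[1][0]],[L[0][1],-L[1][1]]]);s=np.linalg.solve(A,[L[1][2]-L[0][2],L[1][3]-L[0][3]])
    print("corner",np.array(L[0][2:])+s[0]*np.array(L[0][:2]))
    # bracket
    b=(270,188,310,230);c=up(T,b,12,165);ap=cv2.approxPolyDP(c.reshape(-1,1,2),8,True)[:,0]
    for p in ap: q=f(p,b,12);print("br",q,onz(T,*q,.095),onz(T,*q,.0)[:2])
    # eyeball pairs: upper edge inner ends / post end
    g=lambda p:(np.array(p)+.5)/6-.5
    for t,s in (((563,405),(222,300)),((725,457),(246,420))): print("tri",tri(T,g(t)+[180,130],S,g(s)+[220,155]))
E
python3 m.py
```

```text
square poly
[[0.7165 0.0417 0.025 ]
 [0.7143 0.0722 0.025 ]
 [0.6962 0.0658 0.025 ]
 [0.6866 0.0769 0.025 ]
 [0.6904 0.0897 0.025 ]
 [0.7124 0.0922 0.025 ]
 [0.6949 0.2176 0.025 ]
 [0.5164 0.1974 0.025 ]
 [0.5194 0.1697 0.025 ]
 [0.6669 0.1859 0.025 ]
 [0.6847 0.0423 0.025 ]]
ic [0.6671 0.1829]
len 0.14767412687924747 n 83 ang 97.55861
len 0.15025595233041156 n 75 ang 7.1033835
corner [0.6681 0.1867]
br [274.2917 194.7083] [ 0.481  -0.0993  0.095 ] [ 0.4983 -0.1058]
br [273.375  195.4583] [ 0.4784 -0.096   0.095 ] [ 0.4955 -0.1022]
br [273.7083 197.2917] [ 0.4719 -0.0969  0.095 ] [ 0.4885 -0.1032]
br [281.875 200.125] [ 0.461  -0.1251  0.095 ] [ 0.4768 -0.1336]
br [279.5417 203.0417] [ 0.4509 -0.1165  0.095 ] [ 0.4659 -0.1243]
br [273.5417 221.9583] [ 0.3853 -0.093   0.095 ] [ 0.3953 -0.099 ]
br [284.125  225.4583] [ 0.3721 -0.1291  0.095 ] [ 0.3811 -0.1378]
br [291.2917 203.625 ] [ 0.4477 -0.1575  0.095 ] [ 0.4625 -0.1684]
br [293.7917 203.4583] [ 0.4481 -0.1663  0.095 ] [ 0.4628 -0.1778]
br [299.125  205.5417] [ 0.4402 -0.1845  0.095 ] [ 0.4544 -0.1975]
br [301.2083 203.7083] [ 0.4465 -0.1921  0.095 ] [ 0.4611 -0.2057]
br [291.9583 199.5417] [ 0.4621 -0.1605  0.095 ] [ 0.478  -0.1717]
br [279.2083 195.4583] [ 0.4779 -0.1165  0.095 ] [ 0.4949 -0.1242]
br [277.9583 196.4583] [ 0.4744 -0.112   0.095 ] [ 0.4912 -0.1194]
tri (array([ 0.471 , -0.0954,  0.0961]), np.float64(0.002925188841259951))
tri (array([ 0.4377, -0.1885,  0.0949]), np.float64(0.003359809063841813))
```

```bash
cat > mv.py <<'E'
import sys;from h import *
from scipy.spatial.transform import Rotation as Ro
# args: groups x y ztip yaw -> shift in tool axes (cm), twist (deg) from current pose
np.set_printoptions(precision=3,suppress=True)
o=env.get_obs();R=Ro.from_euler("xyz",o["tool_rot"],degrees=True);p=np.array(o["tool_pos"])
print(o["time_s"],p-[0,0,.182],o["tool_rot"],o["force"],o["grip_width"])
a=[float(v) for v in sys.argv[1:]]
for x,y,z,w in zip(*[iter(a)]*4):
    T=Ro.from_euler("xyz",[180,0,w],degrees=True)
    print(R.inv().apply(np.array([x,y,z+.182])-p)*100,np.degrees((R.inv()*T).as_rotvec()))
E
python3 mv.py .42 .46 .222 165 .56 .25 .222 163 .56 .05 .222 160.4 .427 -.132 .15 160.4 .427 -.132 .08 160.4
```

```text
0.1 [0.161 0.63  0.222] [-179.901    0.005  165.686] [-0.854  0.705  0.06 ] 0.08665903162226053
[-29.321 -10.025  -0.003] [-0.099  0.006  0.686]
[-48.078 -26.912   0.028] [-0.098  0.008  2.686]
[-53.023 -46.291   0.062] [-0.098  0.01   5.286]
[-44.634 -67.202   7.297] [-0.098  0.01   5.286]
[-44.634 -67.19   14.297] [-0.098  0.01   5.286]
```

Emit:
{"fn": "servo_tool", "kwargs": {
  "plan": [
    {"xyz": [-29.3, -10, 0], "twist": [0, 0, 0.7], "jaw": 1},
    {"xyz": [-29.3, -10, 0], "twist": [0, 0, 0.7], "jaw": 1},
    {"xyz": [-29.3, -10, 0], "twist": [0, 0, 0.7], "jaw": 1},
    {"xyz": [-29.3, -10, 0], "twist": [0, 0, 0.7], "jaw": 1},
    {"xyz": [-29.3, -10, 0], "twist": [0, 0, 0.7], "jaw": 1},
    {"xyz": [-29.3, -10, 0], "twist": [0, 0, 0.7], "jaw": 1},
    {"xyz": [-29.3, -10, 0], "twist": [0, 0, 0.7], "jaw": 1},
    {"xyz": [-48, -27, 0], "twist": [0, 0, 2.7], "jaw": 1},
    {"xyz": [-48, -27, 0], "twist": [0, 0, 2.7], "jaw": 1},
    {"xyz": [-48, -27, 0], "twist": [0, 0, 2.7], "jaw": 1}
  ]
}}

```text
time_s: 0.93
tool_pos: [0.4774, 0.366, 0.4042]
tool_rot: [-180.0, -0.0, 163.0]
force: [0.6, -0.6, 0.1]
grip_width: 0.0282
grasp_force: 0.0
```

```bash
python3 mv.py .56 .25 .222 163 .56 .05 .222 160.4 .427 -.132 .15 160.4 .427 -.132 .08 160.4
```

```text
0.9333 [0.477 0.366 0.222] [-179.959   -0.025  162.982] [ 0.589 -0.564  0.109] 0.02816860509908943
[-11.294  -8.675   0.021] [-0.041 -0.025 -0.018]
[-17.147 -27.799   0.032] [-0.041 -0.024  2.582]
[ -9.759 -49.089   7.25 ] [-0.041 -0.024  2.582]
[ -9.762 -49.085  14.25 ] [-0.041 -0.024  2.582]
```

Emit:
{"fn": "servo_tool", "kwargs": {
  "plan": [
    {"xyz": [-17.1, -27.8, 0], "twist": [0, 0, 2.6], "jaw": 1},
    {"xyz": [-17.1, -27.8, 0], "twist": [0, 0, 2.6], "jaw": 1},
    {"xyz": [-17.1, -27.8, 0], "twist": [0, 0, 2.6], "jaw": 1},
    {"xyz": [-17.1, -27.8, 0], "twist": [0, 0, 2.6], "jaw": 1},
    {"xyz": [-17.1, -27.8, 0], "twist": [0, 0, 2.6], "jaw": 1},
    {"xyz": [-17.1, -27.8, 0], "twist": [0, 0, 2.6], "jaw": 1},
    {"xyz": [-17.1, -27.8, 0], "twist": [0, 0, 2.6], "jaw": 1},
    {"xyz": [-9.8, -49.1, 7.2], "twist": [0, 0, 2.6], "jaw": 1},
    {"xyz": [-9.8, -49.1, 7.2], "twist": [0, 0, 2.6], "jaw": 1},
    {"xyz": [-9.8, -49.1, 7.2], "twist": [0, 0, 2.6], "jaw": 1}
  ]
}}

```text
time_s: 1.77
tool_pos: [0.4894, -0.0206, 0.3691]
tool_rot: [-180.0, -0.0, 160.3]
force: [-0.2, -0.1, 0.3]
grip_width: 0.0003
grasp_force: 0.0
```

```bash
python3 mv.py .427 -.132 .15 160.4 .427 -.132 .08 160.4
```

```text
1.7667 [ 0.489 -0.021  0.187] [-179.976   -0.027  160.349] [-0.197 -0.147  0.344] 0.00034311067387832834
[  2.124 -12.59    3.713] [-0.024 -0.027 -0.051]
[  2.121 -12.587  10.713] [-0.024 -0.027 -0.051]
```

Emit:
{"fn": "servo_tool", "kwargs": {
  "plan": [
    {"xyz": [2.1, -12.6, 3.7], "twist": [0, 0, 0], "jaw": 1},
    {"xyz": [2.1, -12.6, 3.7], "twist": [0, 0, 0], "jaw": 1},
    {"xyz": [2.1, -12.6, 3.7], "twist": [0, 0, 0], "jaw": 1},
    {"xyz": [2.1, -12.6, 3.7], "twist": [0, 0, 0], "jaw": 1},
    {"xyz": [2.1, -12.6, 5.7], "twist": [0, 0, 0], "jaw": 1},
    {"xyz": [2.1, -12.6, 7.7], "twist": [0, 0, 0], "jaw": 1},
    {"xyz": [2.1, -12.6, 9.7], "twist": [0, 0, 0], "jaw": 1},
    {"xyz": [2.1, -12.6, 10.7], "twist": [0, 0, 0], "jaw": 1},
    {"xyz": [2.1, -12.6, 10.7], "twist": [0, 0, 0], "jaw": 1},
    {"xyz": [2.1, -12.6, 10.7], "twist": [0, 0, 0], "jaw": 1}
  ]
}}

```text
time_s: 2.6
tool_pos: [0.4283, -0.1302, 0.2629]
tool_rot: [-180.0, -0.1, 160.4]
force: [0.2, -0.4, -0.1]
grip_width: 0.0005
grasp_force: 0.0
```

```bash
python3 mv.py .427 -.132 .08 160.4; python3 -c "
from h import *
save(env.read_camera('side'),'s1',(200,140,330,260),6)"
```

```text
2.6 [ 0.428 -0.13   0.081] [-179.969   -0.054  160.394] [ 0.172 -0.357 -0.073] 0.0004531595116655179
[ 0.059 -0.211  0.093] [-0.031 -0.054 -0.006]
```

View pics/s1.png

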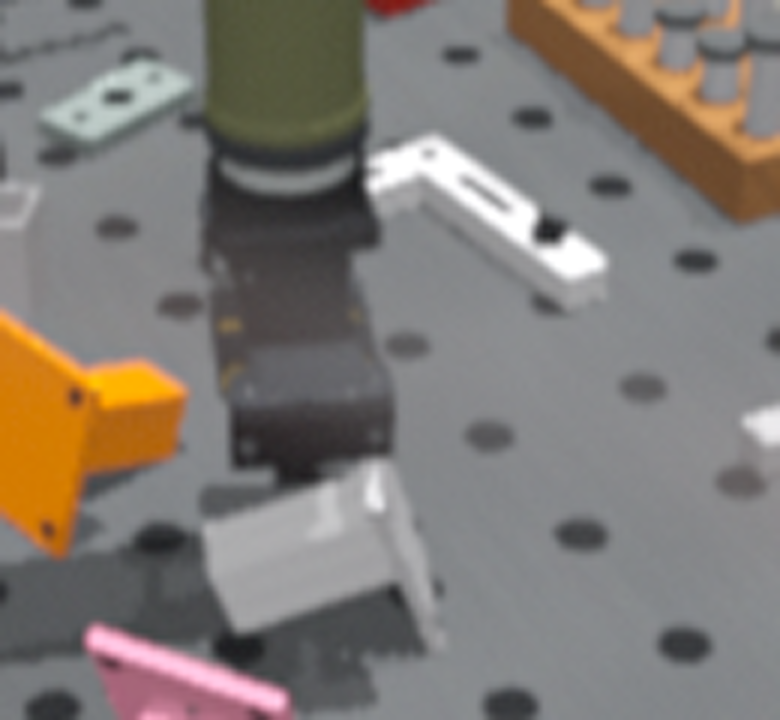

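The picture shows the closed fingers just behind the plate's upper edge, near (300,470), and above the post. Now I'll push to tip the bracket.

Emit:
{"fn": "servo_tool", "kwargs": {
  "plan": [
    {"xyz": [-1, -0.1, 0.1], "twist": [0, 0, 0], "jaw": 1},
    {"xyz": [-1.5, -0.2, 0.1], "twist": [0, 0, 0], "jaw": 1},
    {"xyz": [-2, -0.2, 0.1], "twist": [0, 0, 0], "jaw": 1},
    {"xyz": [-2.4, -0.2, 0.1], "twist": [0, 0, 0], "jaw": 1},
    {"xyz": [-2.8, -0.2, 0.1], "twist": [0, 0, 0], "jaw": 1},
    {"xyz": [-3.2, -0.2, 0.1], "twist": [0, 0, 0], "jaw": 1},
    {"xyz": [-3.6, -0.2, 0.1], "twist": [0, 0, 0], "jaw": 1},
    {"xyz": [-4, -0.2, 0.1], "twist": [0, 0, 0], "jaw": 1},
    {"xyz": [-4.5, -0.2, 0.1], "twist": [0, 0, 0], "jaw": 1},
    {"xyz": [-5, -0.2, 0.1], "twist": [0, 0, 0], "jaw": 1}
  ]
}}

```text
time_s: 3.48
tool_pos: [0.4753, -0.1492, 0.262]
tool_rot: [180.0, 0.0, 160.4]
force: [-2.0, 0.5, 1.7]
grip_width: 0.0005
grasp_force: 1.1
```

```bash
python3 mv.py; python3 -c "
from h import *
save(env.read_camera('side'),'s2',(200,140,330,260),5)"
```

```text
3.4833 [ 0.475 -0.149  0.08 ] [179.996   0.028 160.394] [-2.016  0.522  1.686] 0.0005128184067395338
```

View pics/s2.png

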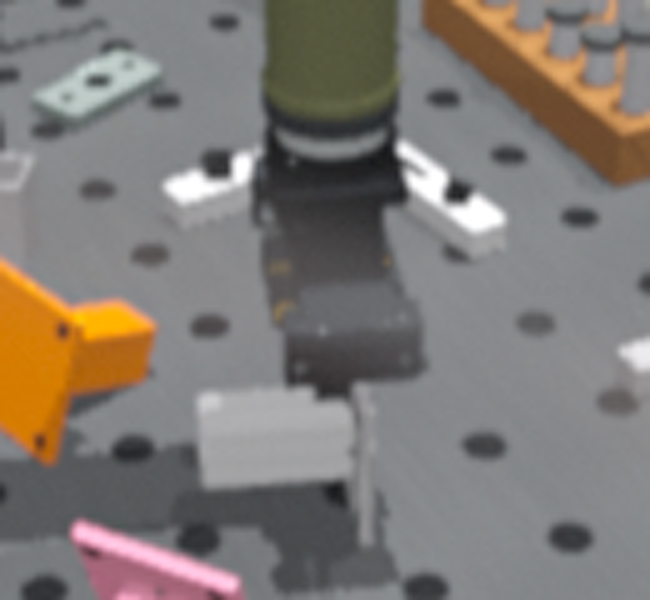

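The plate is now upright at (365,470) and the post is level at (275,440), so the bracket is rolling about its lower edge as planned. I'll keep pushing.

Emit:
{"fn": "servo_tool", "kwargs": {
  "plan": [
    {"xyz": [-0.5, 0, 0], "twist": [0, 0, 0], "jaw": 1},
    {"xyz": [-1, 0, 0], "twist": [0, 0, 0], "jaw": 1},
    {"xyz": [-1.5, 0, 0], "twist": [0, 0, 0], "jaw": 1},
    {"xyz": [-2, 0, 0], "twist": [0, 0, 0], "jaw": 1},
    {"xyz": [-2.4, 0, 0], "twist": [0, 0, 0], "jaw": 1},
    {"xyz": [-2.8, 0, 0], "twist": [0, 0, 0], "jaw": 1},
    {"xyz": [-3.2, 0, 0], "twist": [0, 0, 0], "jaw": 1},
    {"xyz": [-3.6, 0, 0], "twist": [0, 0, 0], "jaw": 1},
    {"xyz": [-4, 0, 0], "twist": [0, 0, 0], "jaw": 1},
    {"xyz": [-4.5, 0, 0], "twist": [0, 0, 0], "jaw": 1}
  ]
}}

```text
time_s: 4.37
tool_pos: [0.5182, -0.1645, 0.2627]
tool_rot: [180.0, 0.2, 160.4]
force: [3.0, -0.1, 1.3]
grip_width: 0.0001
grasp_force: 1.1
```

Emit:
{"fn": "servo_tool", "kwargs": {
  "plan": [
    {"xyz": [-0.5, 0, 0], "twist": [0, 0, 0], "jaw": 1},
    {"xyz": [-1.2, 0, 0], "twist": [0, 0, 0], "jaw": 1},
    {"xyz": [-1.9, 0, 0], "twist": [0, 0, 0], "jaw": 1},
    {"xyz": [-2.6, 0, 0], "twist": [0, 0, 0], "jaw": 1},
    {"xyz": [-3.2, 0, 0], "twist": [0, 0, 0], "jaw": 1},
    {"xyz": [-3.9, 0, 0], "twist": [0, 0, 0], "jaw": 1},
    {"xyz": [-4.6, 0, 0], "twist": [0, 0, 0], "jaw": 1},
    {"xyz": [-5.3, 0, 0], "twist": [0, 0, 0], "jaw": 1},
    {"xyz": [-6, 0, 0], "twist": [0, 0, 0], "jaw": 1},
    {"xyz": [-6.5, 0, 0], "twist": [0, 0, 0], "jaw": 1}
  ]
}}

```text
time_s: 5.2
tool_pos: [0.5783, -0.1859, 0.2615]
tool_rot: [180.0, -0.2, 160.4]
force: [0.6, 0.3, -0.1]
grip_width: 0.0004
grasp_force: 0.0
```

```bash
python3 mv.py; python3 -c "
from h import *
save(env.read_camera('side'),'s3',(200,140,330,260),5)"
```

```text
5.2 [ 0.578 -0.186  0.079] [179.999  -0.181 160.386] [ 0.595  0.339 -0.072] 0.0003615484694412772
```

View pics/s3.png

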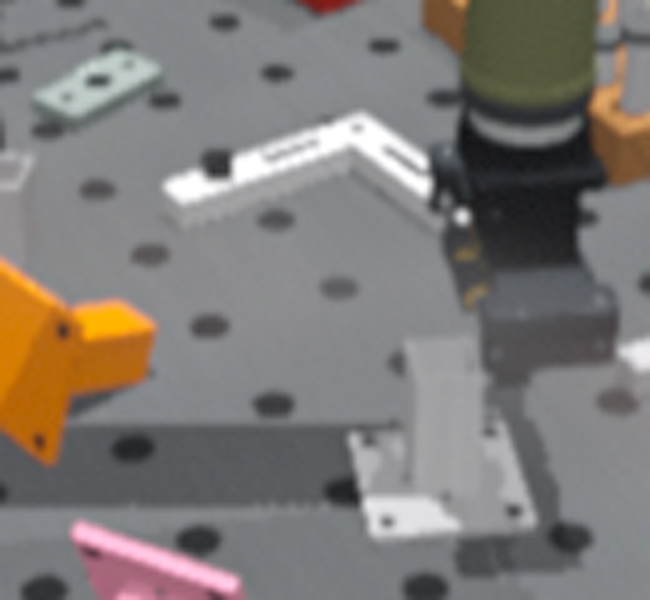

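The bracket stands on its plate: plate corners near (350,440) and (535,520), post at (440,410). I'll lift the tool clear and swing it round to the bracket's -y side.

```bash
python3 mv.py .579 -.186 .19 160.4 .50 -.32 .19 70.4
```

```text
5.25 [ 0.579 -0.186  0.08 ] [-179.985   -0.101  160.393] [ 1.114 -0.211  0.664] 0.00041919119453602034
[  0.013   0.008 -11.04 ] [-0.015 -0.101 -0.007]
[  2.958 -15.266 -11.031] [-0.091 -0.068 89.993]
```

Emit:
{"fn": "servo_tool", "kwargs": {
  "plan": [
    {"xyz": [-0.2, 0, -4], "twist": [0, 0, 0], "jaw": 1},
    {"xyz": [-0.2, 0, -8], "twist": [0, 0, 0], "jaw": 1},
    {"xyz": [-0.2, 0, -11], "twist": [0, 0, 7], "jaw": 1},
    {"xyz": [3, -15.3, -11], "twist": [0, 0, 90], "jaw": 1},
    {"xyz": [3, -15.3, -11], "twist": [0, 0, 90], "jaw": 1},
    {"xyz": [3, -15.3, -11], "twist": [0, 0, 90], "jaw": 1},
    {"xyz": [3, -15.3, -11], "twist": [0, 0, 90], "jaw": 1},
    {"xyz": [3, -15.3, -11], "twist": [0, 0, 90], "jaw": 1},
    {"xyz": [3, -15.3, -11], "twist": [0, 0, 90], "jaw": 1},
    {"xyz": [3, -15.3, -11], "twist": [0, 0, 90], "jaw": 1}
  ]
}}

```text
time_s: 6.08
tool_pos: [0.4974, -0.3206, 0.3718]
tool_rot: [-180.0, -0.1, 102.8]
force: [-0.2, 1.3, 0.5]
grip_width: 0.0008
grasp_force: 0.0
```

```bash
python3 mv.py .50 -.32 .19 70.4
cat > br.py <<'E'
from h import *
import sys
np.set_printoptions(precision=4,suppress=True)
# bracket pose: post top (z=.098) and plate (z=.008) from the top view white mask near (x,y)
gx,gy=float(sys.argv[1]),float(sys.argv[2])
c=env.read_camera("top");u,v=proj(c,[gx,gy,.03]).astype(int)
b=(u-40,v-40,u+40,v+40);save(c,sys.argv[3],b,8)
im=cv2.resize(c["img"][b[1]:b[3],b[0]:b[2]],None,fx=8,fy=8,interpolation=cv2.INTER_CUBIC)
m=(im.min(2)>(int(sys.argv[4]) if len(sys.argv)>4 else 150)).astype(np.uint8)
for k in cv2.findContours(m,cv2.RETR_EXTERNAL,cv2.CHAIN_APPROX_NONE)[0]:
    if cv2.contourArea(k)<3000: continue
    print("area",cv2.contourArea(k))
    for p in cv2.approxPolyDP(k,10,True)[:,0]:
        q=(p+.5)/8-.5+b[:2];print(p,onz(c,*q,.008)[:2],onz(c,*q,.098)[:2])
E
python3 br.py .538 -.172 t1
```

```text
6.0833 [ 0.497 -0.321  0.19 ] [-179.952   -0.122  102.77 ] [-0.198  1.293  0.5  ] 0.0007564269685482823
[ 0.004  0.263 -0.016] [-0.081 -0.105 32.37 ]
area 46030.0
[251 200] [ 0.6049 -0.1424] [ 0.5812 -0.1338]
[190 397] [ 0.5102 -0.1096] [ 0.4929 -0.1032]
[389 464] [ 0.4757 -0.2016] [ 0.4607 -0.1889]
[451 262] [ 0.572 -0.236] [ 0.5505 -0.221 ]
```

View pics/t1.png

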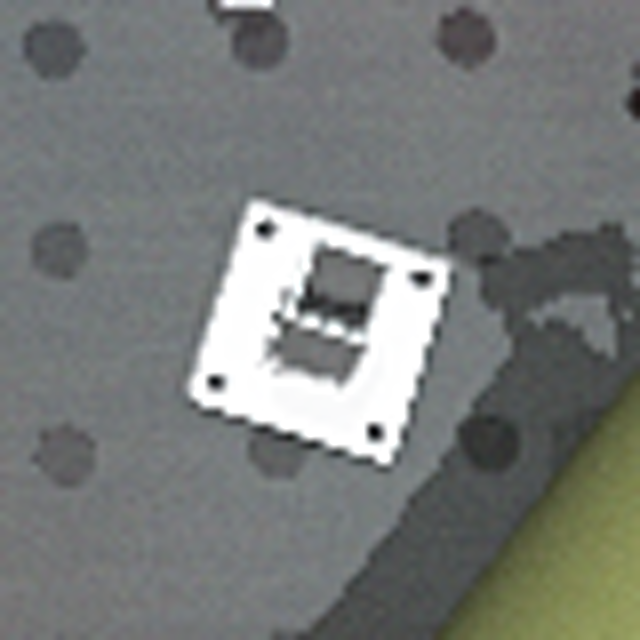

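The plate is seen whole in the picture: corners (251,200), (190,397), (389,464), (451,262). Its sides come out at about 100 mm, which puts the bracket at (0.541, -0.172) with yaw about -19.6°. I'll approach the post's -y face.

Emit:
{"fn": "servo_tool", "kwargs": {
  "plan": [
    {"xyz": [0, 0.2, 0], "twist": [0, 0, 32.4], "jaw": 1},
    {"xyz": [0, 0.2, 0], "twist": [0, 0, 32.4], "jaw": 1},
    {"xyz": [0, 0.2, 0], "twist": [0, 0, 32.4], "jaw": 1},
    {"xyz": [0, 0.2, 0], "twist": [0, 0, 32.4], "jaw": 1},
    {"xyz": [0, 0.2, 0], "twist": [0, 0, 32.4], "jaw": 1},
    {"xyz": [0, 0.2, 0], "twist": [0, 0, 32.4], "jaw": 1}
  ]
}}

```text
time_s: 6.63
tool_pos: [0.5004, -0.3191, 0.3717]
tool_rot: [-179.9, -0.0, 70.9]
force: [0.3, -0.4, -0.0]
grip_width: 0.0005
grasp_force: 0.0
```

```bash
python3 mv.py .524 -.219 .11 70.4 .524 -.219 .042 70.4
```

```text
6.6333 [ 0.5   -0.319  0.19 ] [-179.899   -0.032   70.922] [ 0.291 -0.369 -0.024] 0.0004724946970173437
[10.225 -1.027  7.973] [-0.101 -0.032  0.522]
[10.221 -1.015 14.773] [-0.101 -0.032  0.522]
```

Emit:
{"fn": "servo_tool", "kwargs": {
  "plan": [
    {"xyz": [4, -0.4, 3], "twist": [0, 0, 0.3], "jaw": 1},
    {"xyz": [7, -0.8, 6], "twist": [0, 0, 0.3], "jaw": 1},
    {"xyz": [10.2, -1, 8], "twist": [0, 0, 0.3], "jaw": 1},
    {"xyz": [10.2, -1, 10.5], "twist": [0, 0, 0.3], "jaw": 1},
    {"xyz": [10.2, -1, 13], "twist": [0, 0, 0.3], "jaw": 1},
    {"xyz": [10.2, -1, 14.7], "twist": [0, 0, 0.3], "jaw": 1},
    {"xyz": [10.2, -1, 14.7], "twist": [0, 0, 0.3], "jaw": 1},
    {"xyz": [10.9, -1.1, 14.7], "twist": [0, 0, 0.3], "jaw": 1},
    {"xyz": [11.6, -1.1, 14.7], "twist": [0, 0, 0.3], "jaw": 1},
    {"xyz": [12.2, -1.1, 14.7], "twist": [0, 0, 0.3], "jaw": 1}
  ]
}}

```text
time_s: 7.47
tool_pos: [0.5311, -0.2006, 0.2266]
tool_rot: [179.8, -0.0, 70.6]
force: [2.0, -3.2, -2.3]
grip_width: 0.0006
grasp_force: 1.3
```

Emit:
{"fn": "servo_tool", "kwargs": {
  "plan": [
    {"xyz": [0.7, 0, 0], "twist": [0, 0, -0.7], "jaw": 1},
    {"xyz": [1.5, 0, 0], "twist": [0, 0, -1.3], "jaw": 1},
    {"xyz": [2.2, 0, 0], "twist": [0, 0, -2], "jaw": 1},
    {"xyz": [3, 0, 0], "twist": [0, 0, -2.7], "jaw": 1},
    {"xyz": [3.7, 0, 0], "twist": [0, 0, -3.3], "jaw": 1},
    {"xyz": [4.5, 0, 0], "twist": [0, 0, -4], "jaw": 1},
    {"xyz": [5.2, 0, 0], "twist": [0, 0, -4.7], "jaw": 1},
    {"xyz": [6, 0, 0], "twist": [0, 0, -5.4], "jaw": 1},
    {"xyz": [6.7, -0.1, 0], "twist": [0, 0, -6], "jaw": 1},
    {"xyz": [7.5, -0.1, 0], "twist": [0, 0, -6.7], "jaw": 1}
  ]
}}

```text
time_s: 8.3
tool_pos: [0.5545, -0.1317, 0.2268]
tool_rot: [179.8, 0.2, 77.2]
force: [-0.9, -6.1, 2.1]
grip_width: 0.0001
grasp_force: 3.3
```

```bash
python3 mv.py; python3 br.py .565 -.1 t2
```

```text
8.3 [ 0.555 -0.132  0.045] [179.808   0.175  77.234] [-0.93  -6.051  2.064] 8.553478235645936e-05
```

Emit:
{"fn": "servo_tool", "kwargs": {
  "plan": [
    {"xyz": [0.7, 0, 0], "twist": [0, 0, -0.7], "jaw": 1},
    {"xyz": [1.5, 0, 0], "twist": [0, 0, -1.3], "jaw": 1},
    {"xyz": [2.2, 0, 0], "twist": [0, 0, -2], "jaw": 1},
    {"xyz": [3, 0, 0], "twist": [0, 0, -2.7], "jaw": 1},
    {"xyz": [3.7, 0, 0], "twist": [0, 0, -3.3], "jaw": 1},
    {"xyz": [4.5, 0, 0], "twist": [0, 0, -4], "jaw": 1},
    {"xyz": [5.2, 0, 0], "twist": [0, 0, -4.7], "jaw": 1},
    {"xyz": [6, 0, 0], "twist": [0, 0, -5.4], "jaw": 1},
    {"xyz": [6.7, -0.1, 0], "twist": [0, 0, -6], "jaw": 1},
    {"xyz": [7.5, -0.1, 0], "twist": [0, 0, -6.7], "jaw": 1}
  ]
}}

```text
time_s: 9.18
tool_pos: [0.5703, -0.0586, 0.2268]
tool_rot: [179.8, 0.2, 83.9]
force: [-0.4, -7.0, 3.4]
grip_width: 0.0006
grasp_force: 3.8
```

```bash
python3 mv.py; python3 -c "
from h import *
save(env.read_camera('side'),'s4',(210,130,330,250),5)"
```

```text
9.1833 [ 0.57  -0.059  0.045] [179.804   0.179  83.897] [-0.36  -7.015  3.418] 0.0006173600314892801
```

View pics/s4.png

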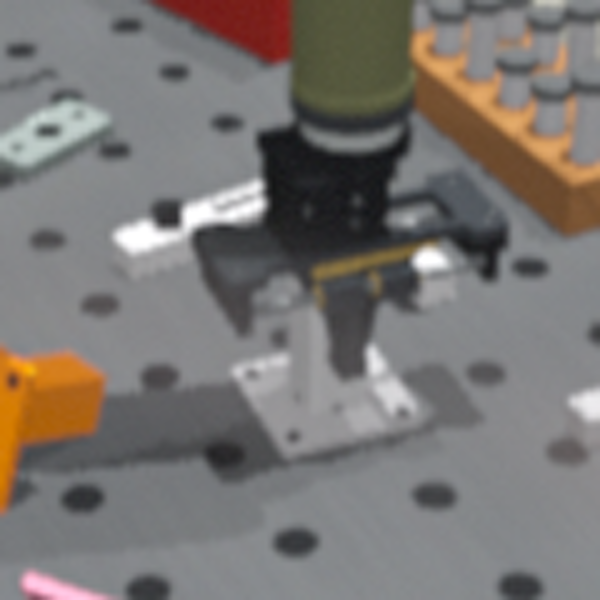

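The bracket is upright and flat, with its plate around (335,400) and its near corners at (233,368), (288,450) and (425,403). The finger is on the post's -y face. From those corners I can work out the pose.

Run:
```python
from h import *
c=env.read_camera("side")
P=[onz(c,*((np.array(p)+.5)/5-.5+[210,130]),.008)[:2] for p in((233,368),(288,450),(425,403))]
print(P,[np.degrees(np.arctan2(*(b-a)[::-1])) for a,b in((P[0],P[1]),(P[1],P[2]))],[np.linalg.norm(b-a) for a,b in((P[0],P[1]),(P[1],P[2]))],(P[0]+P[2])/2)
```

```text
[array([0.52678251, 0.02470717]), array([ 0.51720962, -0.07441968]), array([ 0.62214792, -0.07044388])] [np.float64(-95.51606874119531), np.float64(2.1697286575427435)] [np.float64(0.09958801165169243), np.float64(0.10501358597846971)] [ 0.57446521 -0.02286836]
```

Emit:
{"fn": "servo_tool", "kwargs": {
  "plan": [
    {"xyz": [0.7, 0, 0], "twist": [0, 0, -0.7], "jaw": 1},
    {"xyz": [1.5, 0, 0], "twist": [0, 0, -1.3], "jaw": 1},
    {"xyz": [2.2, 0, 0], "twist": [0, 0, -2], "jaw": 1},
    {"xyz": [3, 0, 0], "twist": [0, 0, -2.7], "jaw": 1},
    {"xyz": [3.7, 0, 0], "twist": [0, 0, -3.3], "jaw": 1},
    {"xyz": [4.5, 0, 0], "twist": [0, 0, -4], "jaw": 1},
    {"xyz": [5.2, 0, 0], "twist": [0, 0, -4.7], "jaw": 1},
    {"xyz": [6, 0, 0], "twist": [0, 0, -5.4], "jaw": 1},
    {"xyz": [6.7, -0.1, 0], "twist": [0, 0, -6], "jaw": 1},
    {"xyz": [7.5, -0.1, 0], "twist": [0, 0, -6.7], "jaw": 1}
  ]
}}

```text
time_s: 10.12
tool_pos: [0.5775, 0.0157, 0.2266]
tool_rot: [179.8, 0.2, 90.5]
force: [-0.2, -8.5, 5.0]
grip_width: 0.0004
grasp_force: 4.3
```

Emit:
{"fn": "servo_tool", "kwargs": {
  "plan": [
    {"xyz": [0.7, 0, 0], "twist": [0, 0, -0.7], "jaw": 1},
    {"xyz": [1.4, 0, 0], "twist": [0, 0, -1.4], "jaw": 1},
    {"xyz": [2.1, 0, 0], "twist": [0, 0, -2], "jaw": 1},
    {"xyz": [2.8, 0, 0], "twist": [0, 0, -2.7], "jaw": 1},
    {"xyz": [3.5, 0, 0], "twist": [0, 0, -3.4], "jaw": 1},
    {"xyz": [4.2, 0, 0], "twist": [0, 0, -4.1], "jaw": 1},
    {"xyz": [4.8, 0, 0], "twist": [0, 0, -4.8], "jaw": 1},
    {"xyz": [5.4, 0, 0], "twist": [0, 0, -5.4], "jaw": 1},
    {"xyz": [6, 0, 0], "twist": [0, 0, -6.1], "jaw": 1},
    {"xyz": [6.5, 0, 0], "twist": [0, 0, -6.7], "jaw": 1}
  ]
}}

```text
time_s: 10.95
tool_pos: [0.577, 0.0812, 0.2265]
tool_rot: [179.8, 0.2, 97.3]
force: [1.3, -8.0, 4.9]
grip_width: 0.0004
grasp_force: 4.1
```

```bash
cat > sq.py <<'E'
from h import *
o=env.get_obs();d=np.array(o["tool_pos"])[:2]-[.668,.1867];t=np.radians(7.33)
print("tool in square mm",1e3*np.array([d[0]*np.cos(t)+d[1]*np.sin(t),-d[0]*np.sin(t)+d[1]*np.cos(t)]),o["tool_rot"],o["force"],"z",o["tool_pos"][2]-.182)
E
python3 sq.py
```

```text
tool in square mm [-103.70424836  -93.04843296] [1.79831021e+02 1.60950325e-01 9.72717160e+01] [ 1.26979478 -7.95369982  4.89759134] z 0.04454483503200815
```

Emit:
{"fn": "servo_tool", "kwargs": {
  "plan": [
    {"xyz": [0.2, 0, 0], "twist": [0, 0, 0], "jaw": 1},
    {"xyz": [0.4, 0, 0], "twist": [0, 0, 0], "jaw": 1},
    {"xyz": [0.6, 0, 0], "twist": [0, 0, 0], "jaw": 1},
    {"xyz": [0.8, 0, 0], "twist": [0, 0, 0], "jaw": 1},
    {"xyz": [0.9, 0, 0], "twist": [0, 0, 0], "jaw": 1},
    {"xyz": [1.0, 0, 0], "twist": [0, 0, 0], "jaw": 1}
  ]
}}

```text
time_s: 11.45
tool_pos: [0.5758, 0.0906, 0.2266]
tool_rot: [179.8, 0.2, 97.2]
force: [1.5, -8.2, 4.1]
grip_width: 0.0004
grasp_force: 4.2
```

```bash
python3 sq.py; python3 -c "
from h import *
save(env.read_camera('side'),'s5',(210,110,330,230),5)"
```

```text
tool in square mm [-103.74948056  -83.56337127] [1.79837796e+02 1.77702510e-01 9.72315933e+01] [ 1.53277511 -8.1612094   4.14536827] z 0.04461362451536324
```

View pics/s5.png

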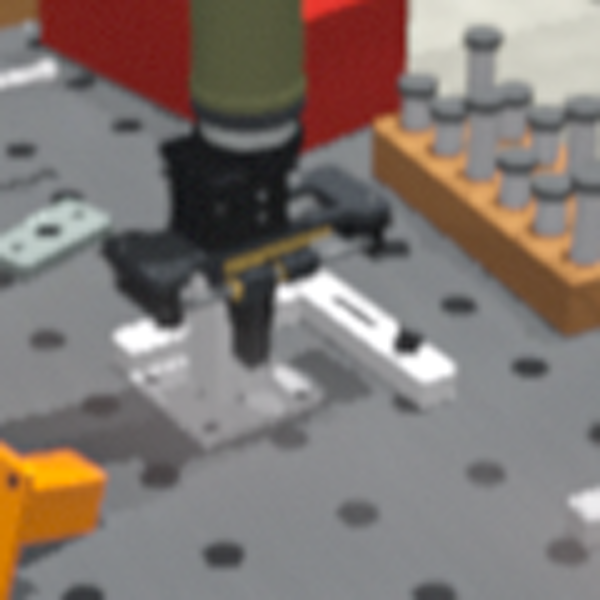

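The bracket is standing parallel to the arm at about (215,390) and nearly touching the left arm. I've now viewed all ten pictures, so the rest goes by numbers. I'll close the remaining gap slowly.

Emit:
{"fn": "servo_tool", "kwargs": {
  "plan": [
    {"xyz": [0.1, 0, 0], "twist": [0, 0, 0], "jaw": 1},
    {"xyz": [0.2, 0, 0], "twist": [0, 0, 0], "jaw": 1},
    {"xyz": [0.2, 0, 0], "twist": [0, 0, 0], "jaw": 1}
  ]
}}

```text
time_s: 11.75
tool_pos: [0.5755, 0.0927, 0.2265]
tool_rot: [179.8, 0.2, 97.2]
force: [1.8, -7.0, 4.5]
grip_width: 0.0005
grasp_force: 3.9
```

```bash
python3 sq.py
```

```text
tool in square mm [-103.7857021   -81.42453064] [1.79846352e+02 1.61983217e-01 9.72300473e+01] [ 1.75058197 -7.03464449  4.54603163] z 0.04454253488720947
```

```bash
python3 mv.py .524 .116 .13 7.3 .524 .116 .13 187.3  .524 .116 .042 187.3; python3 -c "
from h import *;print(env.get_obs()['qpos'])"
```

```text
11.75 [0.575 0.093 0.045] [179.846   0.162  97.23 ] [ 1.751 -7.035  4.546] 0.0004828685445024865
[ 2.935 -4.788 -8.567] [ 0.248  0.007 89.93 ]
[ 2.935 -4.788 -8.567] [ -0.007   0.248 -90.07 ]
[ 2.96  -4.812  0.233] [ -0.007   0.248 -90.07 ]
[-42.71407175  21.92740667  36.88764361 105.21662225 -15.1810706
  57.70679649   7.57519262]
```

Emit:
{"fn": "servo_tool", "kwargs": {
  "plan": [
    {"xyz": [-0.8, 0, 0], "twist": [0, 0, 0], "jaw": 1},
    {"xyz": [-2, 0, 0], "twist": [0, 0, 0], "jaw": 1},
    {"xyz": [-2.5, 0, -3], "twist": [0, 0, 0], "jaw": 1},
    {"xyz": [-2.5, 0, -7], "twist": [0, 0, 0], "jaw": 1},
    {"xyz": [-2.5, 0, -10], "twist": [0, 0, 0], "jaw": 1},
    {"xyz": [2.9, -4.8, -10], "twist": [0, 0, -90], "jaw": 1},
    {"xyz": [2.9, -4.8, -10], "twist": [0, 0, -90], "jaw": 1},
    {"xyz": [2.9, -4.8, -10], "twist": [0, 0, -90], "jaw": 1},
    {"xyz": [2.9, -4.8, -10], "twist": [0, 0, -90], "jaw": 1},
    {"xyz": [2.9, -4.8, -10], "twist": [0, 0, -90], "jaw": 1}
  ]
}}

```text
time_s: 12.58
tool_pos: [0.5224, 0.1186, 0.3252]
tool_rot: [180.0, -0.1, 133.6]
force: [0.5, 0.4, -0.2]
grip_width: 0.0002
grasp_force: 0.0
```

```bash
python3 mv.py  .524 .116 .13 187.3
```

```text
12.5833 [0.522 0.119 0.143] [179.951  -0.09  133.636] [ 0.531  0.368 -0.154] 0.00024807330700887527
[-0.296 -0.065  1.318] [  0.087  -0.061 -53.664]
```

Emit:
{"fn": "servo_tool", "kwargs": {
  "plan": [
    {"xyz": [-0.3, 0, 0], "twist": [0, 0, -53.7], "jaw": 1},
    {"xyz": [-0.3, 0, 0], "twist": [0, 0, -53.7], "jaw": 1},
    {"xyz": [-0.3, 0, 0], "twist": [0, 0, -53.7], "jaw": 1},
    {"xyz": [-0.3, 0, 0], "twist": [0, 0, -53.7], "jaw": 1},
    {"xyz": [-0.3, 0, 0], "twist": [0, 0, -53.7], "jaw": 1},
    {"xyz": [-0.3, 0, 0], "twist": [0, 0, -53.7], "jaw": 1},
    {"xyz": [-0.3, 0, 0], "twist": [0, 0, -53.7], "jaw": 1},
    {"xyz": [-0.3, 0, 0], "twist": [0, 0, -53.7], "jaw": 1},
    {"xyz": [-0.3, 0, 0], "twist": [0, 0, -53.7], "jaw": 1}
  ]
}}

```text
time_s: 13.33
tool_pos: [0.525, 0.1156, 0.3249]
tool_rot: [179.9, -0.0, -173.0]
force: [0.3, -0.2, -0.5]
grip_width: 0.0005
grasp_force: 0.0
```

```bash
python3 sq.py; python3 mv.py  .524 .116 .042 187.3; python3 br.py .574 .121 t3 140
```

```text
tool in square mm [-150.90729619  -52.2577873 ] [ 1.79943314e+02 -3.03037989e-02 -1.73040235e+02] [ 0.30709006 -0.20685867 -0.51074319] z 0.14294311371886714
13.3333 [0.525 0.116 0.143] [ 179.943   -0.03  -173.04 ] [ 0.307 -0.207 -0.511] 0.0005341860872454801
[ 0.089  0.04  10.094] [ 0.057 -0.03  -0.34 ]
area 3439.0
[435 369] [0.5595 0.0715] [0.5389 0.0656]
[384 375] [0.5573 0.0956] [0.5368 0.0881]
[414 376] [0.5564 0.0814] [0.536  0.0749]
[426 396] [0.5466 0.0759] [0.5268 0.0698]
[387 404] [0.5432 0.0943] [0.5237 0.0869]
[382 445] [0.5236 0.0969] [0.5054 0.0893]
[446 434] [0.528  0.0668] [0.5095 0.0612]
area 9632.5
[496  39] [0.7219 0.0396] [0.6903 0.0359]
[423  41] [0.7218 0.0748] [0.6902 0.0687]
[437  79] [0.7025 0.0683] [0.6722 0.0627]
[419  97] [0.6937 0.0771] [0.664  0.0709]
[392  92] [0.6966 0.09  ] [0.6666 0.0829]
[393  48] [0.7187 0.0893] [0.6873 0.0822]
[331  54] [0.7165 0.1192] [0.6852 0.1101]
[336 114] [0.6863 0.117 ] [0.657  0.1081]
[494 104] [0.6892 0.0411] [0.6598 0.0373]
```

Emit:
{"fn": "servo_tool", "kwargs": {
  "plan": [
    {"xyz": [0, 0, 3.5], "twist": [0, 0, -0.3], "jaw": 1},
    {"xyz": [0, 0, 7], "twist": [0, 0, -0.3], "jaw": 1},
    {"xyz": [0, 0, 10], "twist": [0, 0, -0.3], "jaw": 1},
    {"xyz": [0, 0, 10], "twist": [0, 0, -0.3], "jaw": 1},
    {"xyz": [-0.7, 0, 10], "twist": [0, 0, -0.3], "jaw": 1},
    {"xyz": [-1.4, 0, 10], "twist": [0, 0, -0.3], "jaw": 1},
    {"xyz": [-2, 0, 10], "twist": [0, 0, -0.3], "jaw": 1},
    {"xyz": [-2.6, 0, 10], "twist": [0, 0, -0.3], "jaw": 1},
    {"xyz": [-3.2, 0, 10], "twist": [0, 0, -0.3], "jaw": 1},
    {"xyz": [-3.8, 0, 10], "twist": [0, 0, -0.3], "jaw": 1}
  ]
}}

```text
time_s: 14.22
tool_pos: [0.5631, 0.1205, 0.227]
tool_rot: [179.9, -0.1, -172.8]
force: [-7.8, -0.5, 5.4]
grip_width: -0.0
grasp_force: 4.3
```

```bash
python3 sq.py
```

```text
tool in square mm [-112.52301487  -52.24721445] [ 1.79920233e+02 -1.35720058e-01 -1.72840626e+02] [-7.84080466 -0.54496134  5.35948395] z 0.04495945154733441
```

Emit:
{"fn": "servo_tool", "kwargs": {
  "plan": [
    {"xyz": [-0.5, 0, 0], "twist": [0, 0, 0], "jaw": 1},
    {"xyz": [-1, 0, 0], "twist": [0, 0, 0], "jaw": 1},
    {"xyz": [-1.5, 0, 0], "twist": [0, 0, 0], "jaw": 1},
    {"xyz": [-2, 0, 0], "twist": [0, 0, 0], "jaw": 1},
    {"xyz": [-2.3, 0, 0], "twist": [0, 0, 0], "jaw": 1},
    {"xyz": [-2.5, 0, 0], "twist": [0, 0, 0], "jaw": 1},
    {"xyz": [-2.7, 0, 0], "twist": [0, 0, 0], "jaw": 1},
    {"xyz": [-2.8, 0, 0], "twist": [0, 0, 0], "jaw": 1}
  ]
}}

```text
time_s: 14.88
tool_pos: [0.5909, 0.124, 0.2269]
tool_rot: [179.9, -0.1, -172.8]
force: [-7.8, -1.3, 4.0]
grip_width: 0.0005
grasp_force: 4.1
```

```bash
python3 sq.py
```

```text
tool in square mm [-84.51491577 -52.34380636] [ 1.79933074e+02 -1.02517147e-01 -1.72837006e+02] [-7.79134782 -1.30544025  3.99387794] z 0.04493568105206139
```

Emit:
{"fn": "servo_tool", "kwargs": {
  "plan": [
    {"xyz": [-0.1, 0, 0], "twist": [0, 0, 0], "jaw": 1},
    {"xyz": [-0.2, 0, 0], "twist": [0, 0, 0], "jaw": 1},
    {"xyz": [-0.2, 0, 0], "twist": [0, 0, 0], "jaw": 1}
  ]
}}

```text
time_s: 15.13
tool_pos: [0.5928, 0.1243, 0.227]
tool_rot: [179.9, -0.1, -172.8]
force: [-6.5, -0.2, 4.0]
grip_width: 0.0005
grasp_force: 3.6
```

```bash
python3 sq.py
```

```text
tool in square mm [-82.55605691 -52.3430549 ] [ 1.79932478e+02 -9.22336446e-02 -1.72836523e+02] [-6.50148287 -0.19593503  3.95279672] z 0.0449650180231172
```

Emit:
{"fn": "servo_tool", "kwargs": {
  "plan": [
    {"xyz": [-0.1, 0, 0], "twist": [0, 0, 0], "jaw": 1},
    {"xyz": [-0.1, 0, 0], "twist": [0, 0, 0], "jaw": 1}
  ]
}}

```text
time_s: 15.3
tool_pos: [0.5937, 0.1243, 0.227]
tool_rot: [179.9, -0.1, -172.8]
force: [-7.7, -0.5, 2.6]
grip_width: 0.0001
grasp_force: 3.8
```

Emit:
{"fn": "servo_tool", "kwargs": {
  "plan": [
    {"xyz": [-0.1, 0, 0], "twist": [0, 0, 0], "jaw": 1},
    {"xyz": [-0.1, 0, 0], "twist": [0, 0, 0], "jaw": 1}
  ]
}}

```text
time_s: 15.47
tool_pos: [0.5947, 0.1245, 0.227]
tool_rot: [179.9, -0.1, -172.8]
force: [-9.0, -1.1, 4.2]
grip_width: 0.0001
grasp_force: 4.2
```

```bash
python3 sq.py
```

```text
tool in square mm [-80.65981405 -52.38097843] [ 1.79930040e+02 -1.02268089e-01 -1.72838898e+02] [-8.99635034 -1.13138503  4.20727253] z 0.04496019645071084
```

Emit:
{"fn": "servo_tool", "kwargs": {
  "plan": [
    {"xyz": [-0.1, 0, 0], "twist": [0, 0, 0], "jaw": 1},
    {"xyz": [-0.1, 0, 0], "twist": [0, 0, 0], "jaw": 1}
  ]
}}

```text
time_s: 15.63
tool_pos: [0.5952, 0.1246, 0.2271]
tool_rot: [179.9, -0.2, -172.8]
force: [-10.8, -1.2, 6.3]
grip_width: 0.0002
grasp_force: 5.3
```

Emit:
{"fn": "servo_tool", "kwargs": {
  "plan": [
    {"xyz": [-0.1, 0, 0], "twist": [0, 0, 0], "jaw": 1},
    {"xyz": [-0.1, 0, 0], "twist": [0, 0, 0], "jaw": 1}
  ]
}}

```text
time_s: 15.8
tool_pos: [0.5957, 0.1247, 0.2272]
tool_rot: [179.9, -0.3, -172.8]
force: [-13.7, -0.8, 9.8]
grip_width: 0.0002
grasp_force: 6.6
```

Force is climbing while the tool barely advances, so the plate is against the +x arm. I'll back off and go round for a final press towards the y arm.

```bash
python3 - <<'E'
from h import *
t=np.radians(7.33)
for a,b in((-.05,-.105),): print(.668+a*np.cos(t)-b*np.sin(t),.1867+a*np.sin(t)+b*np.cos(t))
E
python3 mv.py .6318 .0762 .13 97.3
```

```text
0.6318049255292898 0.07617888625217469
15.8 [0.596 0.125 0.045] [ 179.895   -0.319 -172.847] [-13.732  -0.813   9.768] 0.00024530319526589996
[-2.932 -5.246 -8.51 ] [-0.168 -0.333 89.852]
```

Emit:
{"fn": "servo_tool", "kwargs": {
  "plan": [
    {"xyz": [0.5, 0, 0], "twist": [0, 0, 0], "jaw": 1},
    {"xyz": [2, 0, 0], "twist": [0, 0, 0], "jaw": 1},
    {"xyz": [3, 0, -3], "twist": [0, 0, 0], "jaw": 1},
    {"xyz": [3, 0, -7], "twist": [0, 0, 0], "jaw": 1},
    {"xyz": [3, 0, -10], "twist": [0, 0, 0], "jaw": 1},
    {"xyz": [3, 4, -10], "twist": [0, 0, 7], "jaw": 1},
    {"xyz": [3, 7, -10], "twist": [0, 0, 14], "jaw": 1},
    {"xyz": [3, 7, -10], "twist": [0, 0, 21], "jaw": 1}
  ]
}}

```text
time_s: 16.47
tool_pos: [0.5579, 0.1986, 0.3283]
tool_rot: [179.5, 0.2, 166.3]
force: [-0.5, 1.3, -0.8]
grip_width: 0.0
grasp_force: 0.0
```

```bash
python3 mv.py .6318 .0762 .145 97.3  .6318 .0762 .042 97.3; python3 br.py .625 .131 t4 140
```

```text
16.4667 [0.558 0.199 0.146] [179.479   0.17  166.318] [-0.467  1.251 -0.831] 2.0384544347731848e-05
[-10.074 -10.149   0.07 ] [ 0.559 -0.165 69.018]
[-10.044 -10.243  10.369] [ 0.559 -0.165 69.018]
area 4439.5
[178 459] [0.57  0.204] [0.5486 0.1892]
[185 553] [0.5246 0.2007] [0.5063 0.1861]
[244 556] [0.5224 0.173 ] [0.5042 0.1603]
[239 471] [0.5633 0.1753] [0.5425 0.1624]
[199 500] [0.5499 0.1941] [0.5299 0.18  ]
area 48064.5
[528 192] [0.6971 0.0362] [0.6672 0.0327]
[520 142] [0.7224 0.0396] [0.6907 0.0359]
[506 135] [0.7261 0.0462] [0.6942 0.0421]
[445 146] [0.7214 0.0758] [0.6898 0.0696]
[461 183] [0.7025 0.0683] [0.6722 0.0627]
[443 201] [0.6937 0.0771] [0.664  0.0709]
[416 196] [0.6966 0.09  ] [0.6666 0.0829]
[419 153] [0.7182 0.0883] [0.6868 0.0813]
[147 189] [0.7035 0.2192] [0.6732 0.2034]
[136 211] [0.6927 0.2245] [0.663  0.2082]
[158 223] [0.6864 0.2139] [0.6571 0.1984]
[177 209] [0.6931 0.2048] [0.6634 0.1899]
[226 250] [0.672  0.1813] [0.6438 0.168 ]
[204 282] [0.6564 0.1918] [0.6292 0.1778]
[241 312] [0.6411 0.1742] [0.6149 0.1614]
[273 302] [0.6456 0.1589] [0.6191 0.1471]
[276 258] [0.6674 0.1574] [0.6395 0.1457]
[343 252] [0.6695 0.1253] [0.6414 0.1158]
[344 324] [0.6338 0.1252] [0.6082 0.1157]
[371 321] [0.635  0.1123] [0.6092 0.1037]
[376 368] [0.6118 0.1101] [0.5876 0.1017]
[328 388] [0.6026 0.133 ] [0.579 0.123]
[316 440] [0.5774 0.1389] [0.5555 0.1284]
[350 448] [0.5731 0.1228] [0.5515 0.1135]
[457 427] [0.5819 0.0721] [0.5597 0.0662]
[432 247] [0.6709 0.0827] [0.6427 0.0761]
[410 219] [0.6851 0.0931] [0.656  0.0858]
[519 208] [0.6892 0.0407] [0.6598 0.0369]
```

Emit:
{"fn": "servo_tool", "kwargs": {
  "plan": [
    {"xyz": [-10, -10.2, 0], "twist": [0, 0, 69], "jaw": 1},
    {"xyz": [-10, -10.2, 0], "twist": [0, 0, 69], "jaw": 1},
    {"xyz": [-10, -10.2, 0], "twist": [0, 0, 69], "jaw": 1},
    {"xyz": [-10, -10.2, 0], "twist": [0, 0, 69], "jaw": 1},
    {"xyz": [-10, -10.2, 0], "twist": [0, 0, 69], "jaw": 1},
    {"xyz": [-10, -10.2, 0], "twist": [0, 0, 69], "jaw": 1},
    {"xyz": [-10, -10.2, 0], "twist": [0, 0, 69], "jaw": 1},
    {"xyz": [-10, -10.2, 0], "twist": [0, 0, 69], "jaw": 1},
    {"xyz": [-10, -10.2, 0], "twist": [0, 0, 69], "jaw": 1},
    {"xyz": [-10, -10.2, 0], "twist": [0, 0, 69], "jaw": 1}
  ]
}}

```text
time_s: 17.35
tool_pos: [0.6319, 0.0664, 0.327]
tool_rot: [179.8, 0.0, 96.9]
force: [-0.6, 0.5, -1.0]
grip_width: 0.0005
grasp_force: 0.0
```

```bash
python3 sq.py; python3 mv.py .6318 .0762 .043 97.3
```

```text
tool in square mm [ -51.14458294 -114.74512414] [1.79780432e+02 2.58202112e-02 9.69158163e+01] [-0.5668026   0.47829327 -0.95404261] z 0.14502591027151268
17.35 [0.632 0.066 0.145] [179.78    0.026  96.916] [-0.567  0.478 -0.954] 0.0004888424032041173
[ 0.982  0.068 10.202] [ 0.219  0.027 -0.384]
```

Emit:
{"fn": "servo_tool", "kwargs": {
  "plan": [
    {"xyz": [0, 0, 3.5], "twist": [0, 0, -0.4], "jaw": 1},
    {"xyz": [0, 0, 7], "twist": [0, 0, -0.4], "jaw": 1},
    {"xyz": [0, 0, 10], "twist": [0, 0, -0.4], "jaw": 1},
    {"xyz": [0, 0, 10], "twist": [0, 0, -0.4], "jaw": 1},
    {"xyz": [1, 0, 10], "twist": [0, 0, -0.4], "jaw": 1},
    {"xyz": [2, 0, 10], "twist": [0, 0, -0.4], "jaw": 1},
    {"xyz": [2.5, 0, 10], "twist": [0, 0, -0.4], "jaw": 1},
    {"xyz": [2.8, 0, 10], "twist": [0, 0, -0.4], "jaw": 1},
    {"xyz": [3, 0, 10], "twist": [0, 0, -0.4], "jaw": 1},
    {"xyz": [3.1, 0, 10], "twist": [0, 0, -0.4], "jaw": 1}
  ]
}}

```text
time_s: 18.18
tool_pos: [0.6274, 0.0987, 0.2262]
tool_rot: [179.9, -0.0, 97.6]
force: [-0.1, 0.1, -0.3]
grip_width: 0.0003
grasp_force: 0.0
```

```bash
python3 sq.py
```

```text
tool in square mm [-51.5118298  -82.10326776] [ 1.79886412e+02 -1.85103138e-02  9.76250955e+01] [-0.06483293  0.06851801 -0.33286474] z 0.04419414263570284
```

Emit:
{"fn": "servo_tool", "kwargs": {
  "plan": [
    {"xyz": [0.1, 0, 0], "twist": [0, 0, 0], "jaw": 1},
    {"xyz": [0.2, 0, 0], "twist": [0, 0, 0], "jaw": 1},
    {"xyz": [0.2, 0, 0], "twist": [0, 0, 0], "jaw": 1}
  ]
}}

```text
time_s: 18.43
tool_pos: [0.6271, 0.099, 0.2256]
tool_rot: [179.9, 0.1, 97.5]
force: [0.6, -2.0, 2.1]
grip_width: 0.001
grasp_force: 1.2
```

```bash
python3 sq.py
```

```text
tool in square mm [-51.74437062 -81.78685354] [1.79935909e+02 6.36087626e-02 9.74978594e+01] [ 0.59744457 -1.9983022   2.06399874] z 0.04355111262701217
```

Emit:
{"fn": "servo_tool", "kwargs": {
  "plan": [
    {"xyz": [0.1, 0, 0], "twist": [0, 0, 0], "jaw": 1},
    {"xyz": [0.2, 0, 0], "twist": [0, 0, 0], "jaw": 1}
  ]
}}

```text
time_s: 18.6
tool_pos: [0.627, 0.0994, 0.2256]
tool_rot: [179.9, 0.2, 97.4]
force: [1.8, -8.3, 2.6]
grip_width: 0.0003
grasp_force: 3.8
```

Emit:
{"fn": "servo_tool", "kwargs": {
  "plan": [
    {"xyz": [0.1, 0, 0], "twist": [0, 0, 0], "jaw": 1},
    {"xyz": [0.1, 0, 0], "twist": [0, 0, 0], "jaw": 1}
  ]
}}

```text
time_s: 18.77
tool_pos: [0.627, 0.0997, 0.2257]
tool_rot: [179.9, 0.2, 97.4]
force: [0.7, -7.2, 4.1]
grip_width: 0.0005
grasp_force: 3.7
```

Emit:
{"fn": "servo_tool", "kwargs": {
  "plan": [
    {"xyz": [0.1, 0, 0], "twist": [0, 0, 0], "jaw": 1},
    {"xyz": [0.1, 0, 0], "twist": [0, 0, 0], "jaw": 1}
  ]
}}

```text
time_s: 18.93
tool_pos: [0.6269, 0.1002, 0.2258]
tool_rot: [179.9, 0.3, 97.4]
force: [1.1, -8.5, 4.0]
grip_width: 0.0008
grasp_force: 4.1
```

```bash
python3 sq.py
```

```text
tool in square mm [-51.80109908 -80.54120367] [179.92848777   0.26647968  97.35809707] [ 1.11738739 -8.53229565  4.00838495] z 0.04380245765113644
```

Emit:
{"fn": "servo_tool", "kwargs": {
  "plan": [
    {"xyz": [0.1, 0, 0], "twist": [0, 0, 0], "jaw": 1},
    {"xyz": [0.1, 0, 0], "twist": [0, 0, 0], "jaw": 1}
  ]
}}

```text
time_s: 19.1
tool_pos: [0.6268, 0.1008, 0.2259]
tool_rot: [179.9, 0.3, 97.3]
force: [0.9, -9.3, 4.1]
grip_width: 0.0005
grasp_force: 4.5
```

Emit:
{"fn": "servo_tool", "kwargs": {
  "plan": [
    {"xyz": [0.1, 0, 0], "twist": [0, 0, 0], "jaw": 1},
    {"xyz": [0.1, 0, 0], "twist": [0, 0, 0], "jaw": 1}
  ]
}}

```text
time_s: 19.27
tool_pos: [0.6267, 0.1011, 0.226]
tool_rot: [179.9, 0.4, 97.3]
force: [0.3, -10.1, 4.4]
grip_width: 0.0006
grasp_force: 5.1
```

Emit:
{"fn": "servo_tool", "kwargs": {
  "plan": [
    {"xyz": [0.1, 0, 0], "twist": [0, 0, 0], "jaw": 1},
    {"xyz": [0.1, 0, 0], "twist": [0, 0, 0], "jaw": 1}
  ]
}}

```text
time_s: 19.43
tool_pos: [0.6267, 0.1014, 0.2261]
tool_rot: [179.9, 0.4, 97.3]
force: [1.2, -11.3, 4.6]
grip_width: 0.0005
grasp_force: 5.7
```

```bash
python3 sq.py
```

```text
tool in square mm [-51.84863764 -79.34811184] [179.92267154   0.40971689  97.28737096] [  1.18760041 -11.30001301   4.55411284] z 0.04406974226731311
```

Emit:
{"fn": "servo_tool", "kwargs": {
  "plan": [
    {"xyz": [-0.5, 0, 0], "twist": [0, 0, 0], "jaw": 1},
    {"xyz": [-2, 0, 0], "twist": [0, 0, 0], "jaw": 1},
    {"xyz": [-4, 0, -2], "twist": [0, 0, 0], "jaw": 1},
    {"xyz": [-5, 0, -6], "twist": [0, 0, 0], "jaw": 1},
    {"xyz": [-8, 0, -10], "twist": [0, 0, 0], "jaw": 1},
    {"xyz": [-12, 0, -12], "twist": [0, 0, 0], "jaw": 1},
    {"xyz": [-16, 0, -12], "twist": [0, 0, 0], "jaw": 1},
    {"xyz": [-20, 0, -12], "twist": [0, 0, 0], "jaw": 1},
    {"xyz": [-24, 0, -12], "twist": [0, 0, 0], "jaw": 1},
    {"xyz": [-24, 0, -12], "twist": [0, 0, 0], "jaw": 1}
  ]
}}

```text
time_s: 20.27
tool_pos: [0.6555, -0.1414, 0.3457]
tool_rot: [-180.0, 0.3, 96.9]
force: [-1.1, -1.6, -0.6]
grip_width: 0.0006
grasp_force: 0.0
```

```bash
python3 - <<'E'
from h import *
np.set_printoptions(precision=2,suppress=True)
c=env.read_camera("top");t=np.radians(7.33);R=np.array([[np.cos(t),np.sin(t)],[-np.sin(t),np.cos(t)]])
u,v=proj(c,[.625,.131,.03]).astype(int);b=(u-45,v-45,u+45,v+45);save(c,"t5",b,8)
im=cv2.resize(c["img"][b[1]:b[3],b[0]:b[2]],None,fx=8,fy=8,interpolation=cv2.INTER_CUBIC).min(2)
S=lambda x,y,z:1e3*R@(onz(c,*((np.array([x,y])+.5)/8-.5+b[:2]),z)[:2]-[.668,.1867])
# sub-pixel scans across the two free plate edges (near edge, -y edge): brightness step along square axes at z=.008
def pix(a,e,z):
    w=R.T@np.array([a,e])/1e3+[.668,.1867];return (proj(c,[w[0],w[1],z])-b[:2]+.5)*8-.5
def edge(f):
    s=np.arange(-112,-84,.25);g=cv2.GaussianBlur(im,(5,5),0).astype(float)
    val=np.array([g[tuple(np.round(f(k)).astype(int)[::-1])] for k in s]);m=(val.min()+np.percentile(val,90))/2
    return s[np.argmax(val>m)],val.min(),val.max()
for q in(-92,-85,-75,-65,-30,-20,-12): print("x edge at y",q,edge(lambda k:pix(k,q,.008)),"| y edge at x",q,edge(lambda k:pix(q,k,.008)))
E
python3 sq.py
```

```text
x edge at y -92 (np.float64(-100.5), np.float64(64.0), np.float64(255.0)) | y edge at x -92 (np.float64(-99.75), np.float64(90.0), np.float64(255.0))
x edge at y -85 (np.float64(-99.25), np.float64(51.0), np.float64(255.0)) | y edge at x -85 (np.float64(-100.25), np.float64(73.0), np.float64(255.0))
x edge at y -75 (np.float64(-101.75), np.float64(86.0), np.float64(255.0)) | y edge at x -75 (np.float64(-101.5), np.float64(98.0), np.float64(255.0))
x edge at y -65 (np.float64(-100.25), np.float64(63.0), np.float64(255.0)) | y edge at x -65 (np.float64(-99.75), np.float64(91.0), np.float64(255.0))
x edge at y -30 (np.float64(-99.5), np.float64(108.0), np.float64(255.0)) | y edge at x -30 (np.float64(-100.25), np.float64(70.0), np.float64(255.0))
x edge at y -20 (np.float64(-101.0), np.float64(79.0), np.float64(255.0)) | y edge at x -20 (np.float64(-101.75), np.float64(95.0), np.float64(255.0))
x edge at y -12 (np.float64(-100.25), np.float64(17.0), np.float64(255.0)) | y edge at x -12 (np.float64(-101.5), np.float64(57.0), np.float64(253.0))
tool in square mm [ -53.56199509 -321.25220775] [-179.9604232     0.18805099   96.99363193] [-0.4519701  -0.36267619  0.29836854] z 0.16320594577896358
```

```bash
python3 -c "
from cell import env;print(env.sign_off())"
```

```text
the job is handed in; nothing more can be done
None
```

The bracket was tipped upright and pushed into the square's corner. Before I handed it in, its two free plate edges measured within about 1 mm of flush and parallel to the arms, and the robot was clear; the hand-in gave no verdict.

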